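Lay a guest's place at a seminar table

ROBOT

A 6-joint arm with a two-finger parallel gripper is mounted at the origin on the work surface. World frame = base frame: x ahead of the robot, y to its left, z up, the work surface at z = 0. Lengths are in m, angles in rad, forces in N, time in s.
With the tool pointing down it reaches from about 0.35 to 0.8 m from the base axis. Payload 7.3 kg.
Tool frame: the origin (TCP) lies between the finger pads; the fingertips stand 25 mm ahead of it and the grasp point (between the pads) lies 6 mm ahead of it (r.tip_extent is the distance from the TCP to the fingertips, in m); z points along the fingers, y is the line along which they close (so a half turn about z gives the same grasp; the last joint's range is limited). The gripper opens to 85 mm and grips with 20 to 120 N. Pads are 22 mm wide; open, the fingers measure 114 mm over their backs; the gripper's body (76 mm by 85 mm) begins 54 mm behind the grasp point. The pads swing forward as they close: fully open they stand 13 mm farther back than shut.
Start: joints at [1.179, 0.342, 1.524, -0, 1.275, -0.146], TCP at [0.128, 0.509, 0.226] pointing down, gripper open.
Joint ranges: [-2.53, 2.53], [-0.77, 2.02], [0.04, 2.7], [-1, 4.14], [0.28, 2.66], [-3.11, 3.11]. Speed limits (rad/s): [2.57, 2.57, 3.14, 3.14, 3.14, 3.14].

INTERFACE

Orientations are given as a unit quaternion [x, y, z, w].
In Python, from workcell import r, command_gripper, optics gives the robot as it stands. The module is installed in compiled form; this text tells all that it offers. Calls block until the motion is done:
- r.reach(position, orientation): joint-space move of the TCP to a pose.
- r.move_straight(position, orientation=None, speed=0.15, max_force=None): straight line of the TCP; orientation=None keeps the orientation; speed is the mean speed in m/s. With max_force (N) it stops when the force on the tool has changed by that much, and returns True; else False.
- r.movej(angles): joint-space move.
- command_gripper(opening, force=None): finger opening in m; force is the grip in N (None keeps the last); returns when the fingers have stopped.
- r.hold(seconds).
- r.solve_ik(position, orientation): joint angles nearest the present ones, or None.
- r.read_state(): the state.
- optics.get_image(name): name is "scene" or "side" or "wrist"; returns (picture, depth): 480x640x3 uint8, red, green, blue; 480x640 float32, m along the optical axis (not along the pixel's ray), 0 where there is no reading.
- optics.camera_model(name): a dict with "K" (3x3 intrinsics, pixels), "k1" (the pictures are not rectified: a ray, as slopes to the right and down, at radius r is drawn at 1 + k1 r^2 times it, then the intrinsics apply), "R" (3x3) and "t" (3): a world point X has camera coordinates R X + t; the wrist camera has in their place "tool_from_camera" (4x4, takes a point from camera to tool coordinates, whose origin is the TCP and whose axes are the flange's). Camera axes: x right, y down, z forward; pixel columns grow to the right and rows downward; lengths in m; the calibration is good to about 2 mm. A picture is of the moment at which its call begins: read the wrist's pose just before it. camera_model takes no time and is no camera call.
A pose or a line that the arm cannot do raises r.PlanningError and nothing moves.
- r.finish_job(): hands the job in; it is judged then, once.
The state is a dict: "time_s": time; "joint_positions": joint angles; "dq": joint speeds; "tau": joint torques, N m; "eef_pos": TCP position; "eef_rot": TCP orientation; "contact_force": force on the tool from outside, world axes, zero at the start; "torque": the same for the moment, N m; "grip_width": finger opening in m; "grip_force": force on a finger pad.
Only numpy, scipy, OpenCV 4.12 (cv2) and the standard library are available. Lean on these libraries where they do the work, as an engineer would, in place of code of your own. Each camera call takes 0.05 s, during which the arm holds its last target. There are 200 camera calls.

TASK

Lay the guest's place around the writing pad, seen from the robot's side, where the guest will sit: stand the empty low tumbler on the middle of the flat square coaster and the small water bottle inside the rimmed bottle coaster, set the mint dish midway between these two coasters, stand the name-card holder midway between the pad and the dish, centred behind the pad and parallel to its far edge, and lay the pen on the cloth just to the right of the pad, beside the middle of its right edge and parallel to it. Leave everything upright and let go of, never tip the tumbler or the bottle over, and leave the tall used glass where it is.

Things in the scene. Friction and masses are not known exactly. Their poses are not given: they have to be found in the camera images.
- pad: White A5 writing pad with a black binding strip along its far edge, fixed flat on the cloth: 148 mm along its x (away from the guest), 210 mm along its y, 6 mm thick. Origin at the centre of its underside, on the cloth; x points away from the robot and the guest to the far edge (74 mm off), y to the guest's left; the right edge is at y = -105 mm. It turns by up to 7 degrees either way.
- flat_coaster: Flat black square coaster, 90 x 90 mm, 5 mm thick, fixed on the cloth beyond the pad, left or right of its middle. Origin at the centre of its underside, on the cloth; x and y along its edges, parallel to the pad's.
- bottle_coaster: Round dark wooden bottle coaster with a raised rim, fixed on the cloth beyond the pad, on the side where the flat coaster is not: 88 mm outside diameter, 78 mm inside, 18 mm high to the rim, inner floor 5 mm above the cloth. Origin at the centre of its underside, on the cloth; x points away from the robot, parallel to the pad's.
- tumbler_mid (a point): Centre (half-way up) of the low clear-glass tumbler, empty, loose, upright on the cloth: 88 mm high, diameter 52 mm at the foot and 60 mm at the rim, open at the top, about 0.2 kg. z points up along its axis.
- bottle_mid (a point): Centre (half-way up) of the small clear-glass water bottle with a plain pale teal band and an aluminium cap, loose, upright on the cloth: 185 mm high, body diameter 56 mm up to 95 mm height, then a shoulder; straight neck of diameter 25 mm from 140 to 165 mm above the foot, cap of diameter 28 mm from 165 to 185 mm; about 0.42 kg. z points up along its axis. It can be held by neck and cap.
- dish_mid (a point): Centre (half-way up) of the small round white china dish holding wrapped mints (which do not come out), loose, upright on the cloth: 34 mm high, diameter 48 mm at the foot and 60 mm at the rim, about 0.13 kg. z points up.
- card_mid (a point): Centre (half-way up) of the name-card holder, loose, standing on the cloth: a light wooden base 28 mm deep (its x), 80 mm long (its y) and 22 mm high, with a blank stiff white card, 74 mm long and 2.5 mm thick, standing upright in its middle along y; 58 mm high over all, about 0.06 kg; front and back are alike. z points up. It is held by the base, across the 28 mm.
- pen_mid (a point): Centre of the ball pen lying on the cloth, loose: 136 mm long along its x, 11 mm thick, black barrel with steel cap end at +x; it does not roll; about 20 g. z points up.
- used_mid (a point): Centre (half-way up) of the tall clear used glass half full of dark sweet wrappers, a bystander to leave alone, loose among the other things: 135 mm high, diameter 50 mm at the foot and 60 mm at the rim.
Things that resemble listed ones, but are neither listed nor needed, are in the scene too. Leave any pink, purple or yellow look-alike of the part that bears dish_mid alone.

How it is judged:
By the outcome, as a careful person would: the job done as asked, in the order asked, and still so for the second after the job is handed in, with the robot touching nothing.
It also fails if it takes over 128 s, if anything falls off the work surface, if the arm or the gripper's body presses on something with over 40 N, if the wrist force passes 120 N, or if a joint passes its speed limit or range.

## Working session

There is one attempt and no reset: what is moved stays moved. The work goes in short steps, each a Python script; the robot and the scene stay as the last script left them, time stands still between calls to the robot, and variables do not carry over. Pictures are saved under pics/ and viewed, at most 14 in all, crops included, and the job is handed in when it is done.

```bash
mkdir -p pics
python3 - <<'E'
from workcell import r, optics
import cv2,numpy as np
for n in ("scene","side"):
    im,d=optics.get_image(n); cv2.imwrite(f"pics/{n}0.png",im[:,:,::-1]); np.savez(f"{n}0.npz",im=im,d=d)
    m=optics.camera_model(n); print(n,m, -m["R"].T@m["t"])
print(optics.camera_model("wrist")); s=r.read_state(); print(s["time_s"],s["eef_rot"])
E
```

```text
scene {'K': array([[506.90661359,   0.        , 326.07347947],
       [  0.        , 506.90661359, 238.25906591],
       [  0.        ,   0.        ,   1.        ]]), 'k1': 0.020932829941391125, 'R': array([[-0.7587203 ,  0.65107339,  0.02114112],
       [ 0.39083055,  0.48093381, -0.78482747],
       [-0.52114776, -0.58720194, -0.61935361]]), 't': array([ 0.3522753 , -0.12271552,  1.43711937])} [1.06419093 0.67354025 0.78632707]
side {'K': array([[529.1245194 ,   0.        , 313.23091924],
       [  0.        , 529.1245194 , 248.6326331 ],
       [  0.        ,   0.        ,   1.        ]]), 'k1': 0.027648634770559823, 'R': array([[ 0.9598814 , -0.27998506, -0.01536448],
       [-0.14616517, -0.45283738, -0.87953059],
       [ 0.23929781,  0.8464908 , -0.47559424]]), 't': array([-0.46649001,  0.16191405,  1.29177886])} [ 0.16232143 -1.15076842  0.74960357]
{'K': array([[401.42215331,   0.        , 321.3061988 ],
       [  0.        , 401.42215331, 243.15193884],
       [  0.        ,   0.        ,   1.        ]]), 'k1': -0.07764065664876442, 'tool_from_camera': array([[ 1.07153796e-03, -9.59398874e-01, -2.82050799e-01,
         7.07698948e-02],
       [ 9.99999391e-01,  9.53219876e-04,  5.56705499e-04,
        -1.21717281e-03],
       [-2.65246201e-04, -2.82051224e-01,  9.59399310e-01,
        -1.46574112e-01],
       [ 0.00000000e+00,  0.00000000e+00,  0.00000000e+00,
         1.00000000e+00]])}
0.1 [ 1.22593620e-01  9.92456712e-01 -6.65378648e-04 -1.93134828e-04]
```

View pics/scene0.png

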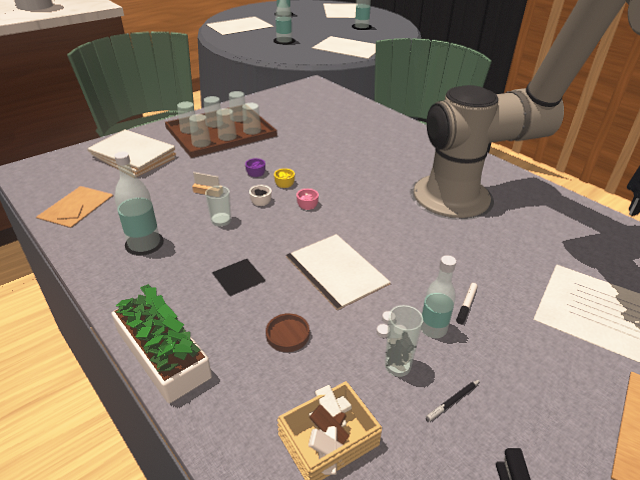

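View pics/side0.png

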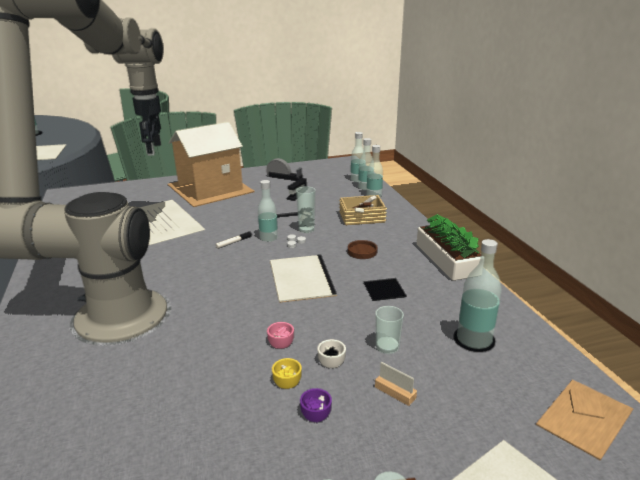

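Candidates, by scene pixel:
- **Tumbler:** (219,206) empty and low. Not the used glass with wrappers (402,340), nor the tray glasses (around 220,120).
- **Bottle:** small one at (438,300), not the big carafe (138,210).
- **Dish:** white at (260,195), not purple (256,167), yellow (285,178) or pink (308,199).
- **Card holder:** (206,184).
- **Pen:** black with a steel end at (453,400), not the white marker (467,303).

```bash
cat > h.py <<'E'
import cv2,numpy as np
from scipy.spatial.transform import Rotation as Ro
from workcell import r, command_gripper, optics
def cam(name,st=None):
    m=optics.camera_model(name)
    if name=="wrist":
        T=m["tool_from_camera"]; Rw=Ro.from_quat(st["eef_rot"]).as_matrix()
        A=Rw@T[:3,:3]; c=Rw@T[:3,3]+np.array(st["eef_pos"])
    else: A=m["R"].T; c=-A@m["t"]
    return m["K"],m["k1"],A,c
def rays(C,px):
    K,k1,A,c=C
    u=cv2.undistortPoints(np.array(px,float).reshape(-1,1,2),K,np.array([k1,0,0,0.]))[:,0]
    return np.c_[u,np.ones(len(u))]@A.T
def plane(C,px,z):
    d=rays(C,px); return (C[3]+d*((z-C[3][2])/d[:,2])[:,None])[:,:2]
def proj(C,X):
    K,k1,A,c=C; p=(np.array(X,float).reshape(-1,3)-c)@A
    return cv2.projectPoints(p,np.zeros(3),np.zeros(3),K,np.array([k1,0,0,0.]))[0][:,0]
def blob(mask,seed):
    """largest component near seed (x,y,halfsize)"""
    x,y,h=seed; w=np.zeros(mask.shape,np.uint8); w[max(0,y-h):y+h,max(0,x-h):x+h]=1
    m=cv2.morphologyEx(mask.astype(np.uint8)*w,cv2.MORPH_OPEN,np.ones((2,2)))
    n,l,s,_=cv2.connectedComponentsWithStats(m); k=1+np.argmax(s[1:,4])
    return max(cv2.findContours((l==k).astype(np.uint8),cv2.RETR_EXTERNAL,cv2.CHAIN_APPROX_NONE)[0],key=len)[:,0].astype(float)
def rect(C,cnt,z):
    p=plane(C,cnt,z); (c,s,a)=cv2.minAreaRect((p*1000).astype(np.float32)); return np.round(c,1),np.round(s,1),round(a,1)
def circ(C,cnt,z):
    p=plane(C,cnt,z); e=cv2.fitEllipse((p*1000).astype(np.float32)); return np.round(e[0],1),np.round(e[1],1)
def wrist(name=None):
    st=r.read_state(); im,d=optics.get_image("wrist")
    if name: cv2.imwrite(f"pics/{name}.png",im[:,:,::-1])
    return cam("wrist",st),im,d
def quat(yaw):
    """tool down, closing line (tool y) at angle yaw in world"""
    y=np.array([np.cos(yaw),np.sin(yaw),0]); z=np.array([0,0,-1.]); return Ro.from_matrix(np.c_[np.cross(y,z),y,z]).as_quat()
E
python3 - <<'E'
from h import *
seeds=dict(scene=dict(pad=(338,269,60),flat=(239,277,35),bc=(288,332,32),dish=(260,195,14),card=(206,190,16),pen=(453,400,32)),
 side=dict(pad=(302,278,38),flat=(385,289,26),bc=(363,249,20),dish=(332,353,18),card=(396,388,24)))
for n in ("scene","side"):
    D=np.load(n+"0.npz"); im=D["im"]; C=cam(n); hsv=cv2.cvtColor(im,cv2.COLOR_RGB2HSV); S,V=hsv[...,1].astype(int),hsv[...,2].astype(int); H=hsv[...,0]
    s=seeds[n]
    print(n,"pad",rect(C,blob((V>170)&(S<60),s["pad"]),.006))
    print("flat",rect(C,blob(V<55,s["flat"]),.005))
    print("bc",circ(C,blob((S>100)&(V<170),s["bc"]),.018))
    print("dish",circ(C,blob((V>150)&(S<60),s["dish"]),.034))
    print("card",rect(C,blob((S>80)&(V>130),s["card"]),.015))
    if n=="scene": print("pen dark",rect(C,blob((V<60),s["pen"]),.0055)); print("pen ends",plane(C,[(428,416),(479,382)],.0055))
Cs,Cd=cam("scene"),cam("side")
print("tumbler foot",plane(Cs,[(220,219)],0.0),plane(Cd,[(387,344)],0.), "rim",plane(Cs,[(218,193)],.088),plane(Cd,[(389,313)],.088))
print("bottle cap",plane(Cs,[(448,261)],.185),plane(Cd,[(265,183)],.185))
print("used rim",plane(Cs,[(405,316)],.135),plane(Cd,[(306,191)],.135),"foot",plane(Cs,[(399,368)],0))
E
```

```text
scene pad (array([444.1,  15.9]), array([257.3, 152.9]), 84.1)
flat (array([651.1, -83. ]), array([88.3, 86.6]), 84.0)
bc (array([670.3, 124.5]), array([83.1, 92.7]))
dish (array([ 442.6, -303.1]), array([ 79.6, 139.6]))
card (array([ 537.5, -433.6]), array([41.7, 76.8]), 31.8)
pen dark (array([519.2, 430.3]), array([10.9, 80.5]), 86.0)
pen ends [[0.5930701  0.42010508]
 [0.46666345 0.43446493]]
side pad (array([457.4,  29.3]), array([214.9, 136.2]), 84.0)
flat (array([651.2, -96.5]), array([89.9, 87.4]), 83.9)
bc (array([664.6, 100.1]), array([ 83.8, 103.2]))
dish (array([ 434.4, -323.7]), array([57.1, 86.7]))
card (array([ 524.2, -444.6]), array([38.7, 87.9]), 36.8)
tumbler foot [[ 0.56462691 -0.30816458]] [[ 0.57084084 -0.29511626]] rim [[ 0.56688771 -0.29572601]] [[ 0.56838533 -0.30050945]]
bottle cap [[0.42910152 0.29461305]] [[0.42513193 0.28425152]]
used rim [[0.55176466 0.30887476]] [[0.5542831  0.30572897]] foot [[0.55373914 0.31655805]]
```

Run:
```python
from h import *
import pickle
t=r.read_state()["time_s"]
for i,p in enumerate([(0.50,0.02,0.32),(0.5,-0.34,0.25)]):
    r.reach(p,quat(np.pi/2)); r.hold(.2); C,im,d=wrist(f"w{i}"); pickle.dump((C,im,d),open(f"w{i}.pkl","wb"))
    s=r.read_state(); print(s["time_s"],s["joint_positions"],C[3])
```

```text
2.575 [-1.12401312e-01  2.38942033e-01  1.41098095e+00  4.91349399e-05
  1.49175376e+00 -1.68402199e+00] [0.42887659 0.01908022 0.466499  ]
4.2 [-7.22222967e-01  4.75104754e-01  1.24975644e+00  9.65066788e-05
  1.41611117e+00 -2.29455329e+00] [ 0.42942579 -0.34039451  0.39706086]
```

View pics/w0.png

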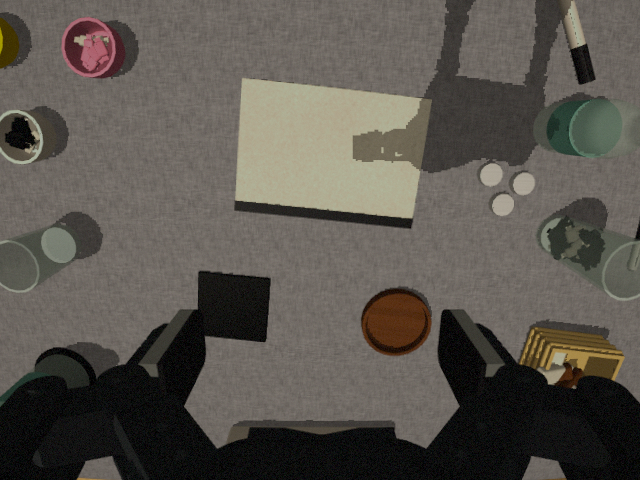

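View pics/w1.png

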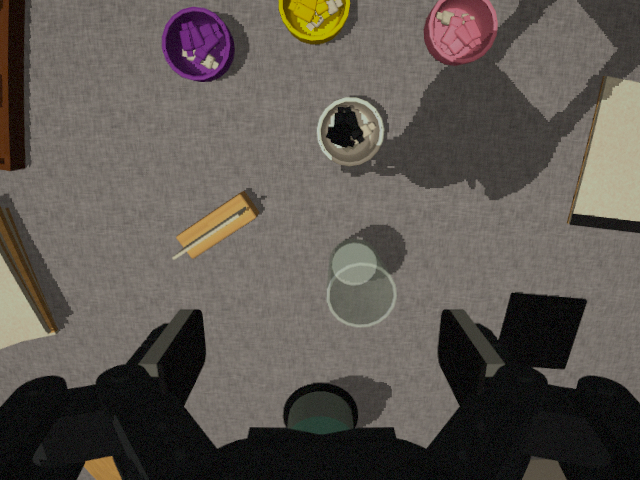

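w0 shows the pad (corners 242,79 / 431,100 / 411,227 / 235,210), flat coaster (233,306) and bottle coaster (396,321). w1 shows the white dish (350,132), the card holder (217,226), and the tumbler's foot (354,264) and rim (361,295). The dish choice is confirmed against the purple, yellow and pink ones.

```bash
cat > meas.py <<'E'
from h import *
import pickle
def hs(im):
    h=cv2.cvtColor(im,cv2.COLOR_RGB2HSV).astype(int); return h[...,0],h[...,1],h[...,2]
C,im,d=pickle.load(open("w0.pkl","rb")); H,S,V=hs(im)
g=cv2.cvtColor(im,cv2.COLOR_RGB2GRAY)
cor=np.array([(242,79),(431,100),(411,227),(235,210)],np.float32).reshape(-1,1,2)
cor=cv2.cornerSubPix(g,cor,(5,5),(-1,-1),(3,50,.01))[:,0]
p=plane(C,cor,.006)*1000; e=lambda a,b:(np.linalg.norm(b-a).round(1),np.degrees(np.arctan2(*(b-a)[::-1])).round(2))
print("pad",cor.round(),p.round(1).tolist(),p.mean(0).round(1),e(p[1],p[0]),e(p[2],p[3]),e(p[0],p[3]),e(p[1],p[2]))
cor=np.array([(199,271),(270,277),(265,341),(197,332)],np.float32).reshape(-1,1,2)
cor=cv2.cornerSubPix(g,cor,(4,4),(-1,-1),(3,50,.01))[:,0]
p=plane(C,cor,.005)*1000; print("flat",cor.round(),p.mean(0).round(1),e(p[0],p[3]),e(p[1],p[2]),e(p[1],p[0]))
print("bc",circ(C,blob((S>110)&(H<20),(396,321,40)),.018))
C,im,d=pickle.load(open("w1.pkl","rb")); H,S,V=hs(im)
print("dish",circ(C,blob(((V>115)&(S<40)),(350,132,38)),.034), plane(C,[(350,132)],.034))
c=blob((S>90)&(V>100),(217,226,45)); print("card",rect(C,c,.02))
print("tumbler foot",plane(C,[(354,264)],.003),"rim",plane(C,[(361,295)],.088))
E
python3 meas.py
```

```text
pad [[242.  77.]
 [432.  99.]
 [411. 228.]
 [234. 210.]] [[377.4, -67.0], [399.3, 140.4], [545.6, 125.4], [523.7, -83.0]] [461.5  28.9] (np.float64(208.6), np.float64(-96.04)) (np.float64(209.6), np.float64(-96.0)) (np.float64(147.2), np.float64(-6.26)) (np.float64(147.1), np.float64(-5.86))
flat [[198. 271.]
 [270. 278.]
 [265. 342.]
 [197. 332.]] [648.1 -92.8] (np.float64(85.3), np.float64(-6.29)) (np.float64(89.5), np.float64(-6.48)) (np.float64(88.9), np.float64(-95.75))
bc (array([665.4, 113.8]), array([85.5, 91.9]))
dish (array([ 437.3, -318.7]), array([63. , 69.8])) [[ 0.43475931 -0.31527715]]
card (array([ 525. , -442.6]), array([28.3, 79.7]), 33.1)
tumbler foot [[ 0.56810211 -0.3060648 ]] rim [[ 0.56564144 -0.30686913]]
```

Run:
```python
from h import *
import pickle
q=quat(np.pi/2)
r.reach((.567,-.3065,.16),q); 
r.move_straight((.567,-.3065,.062),speed=.2)
command_gripper(.05,30); s=r.read_state(); print(s["grip_width"],s["grip_force"],s["time_s"])
r.move_straight((.567,-.3065,.2),speed=.2)
r.reach((.58,.01,.25),q); r.hold(.2)
C,im,d=wrist("w2"); pickle.dump((C,im,d),open("w2.pkl","wb")); print(r.read_state()["time_s"],r.read_state()["grip_width"])
```

```text
0.05862926127790373 31.42075881933124 5.7583
8.0667 0.059004749372612714
```

View pics/w2.png

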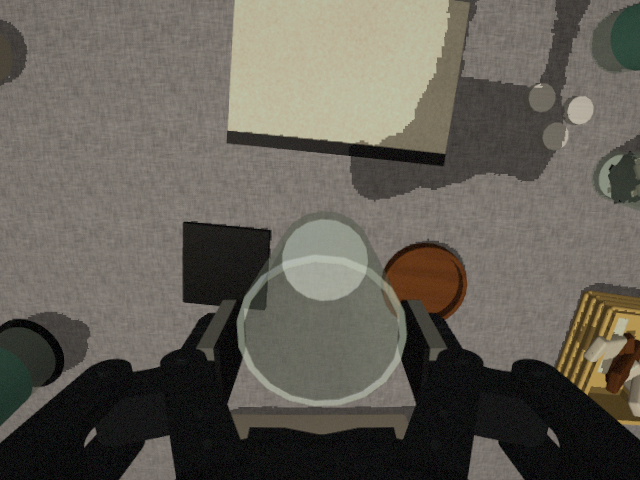

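w2: the tumbler is held upright, with its foot at (325,260) and rim at (322,329). Flat coaster is at (226,265) and bottle coaster at (426,280).

Run:
```python
from h import *
import pickle
C,im,d=pickle.load(open("w2.pkl","rb")); g=cv2.cvtColor(im,cv2.COLOR_RGB2GRAY)
hsv=cv2.cvtColor(im,cv2.COLOR_RGB2HSV); H,S=hsv[...,0],hsv[...,1]
e=lambda a,b:(np.linalg.norm(b-a).round(1),np.degrees(np.arctan2(*(b-a)[::-1])).round(2))
cor=cv2.cornerSubPix(g,np.array([(183,222),(270,230),(266,309),(183,300)],np.float32).reshape(-1,1,2),(4,4),(-1,-1),(3,50,.01))[:,0]
p=plane(C,cor,.005)*1000; print("flat",cor.round(1).tolist(),p.mean(0).round(1),e(p[0],p[3]),e(p[1],p[2]),e(p[1],p[0]),e(p[2],p[3]))
# bottle coaster top rim, outer
c=blob((S>100)&(H<20),(430,280,45)); print("bc",circ(C,c,.018),circ(C,c,.0))
h=cv2.convexHull(c.astype(np.float32))[:,0]; print(c.min(0),c.max(0))
z=r.read_state()["eef_pos"][2]; print(r.read_state()["eef_pos"])
print("foot",plane(C,[(325,260)],z-.062),"rim",plane(C,[(322,329)],z+.026))
print("strip corners",plane(C,[(228,143),(443,165)],.006))
```

```text
flat [[182.6999969482422, 221.39999389648438], [270.6000061035156, 230.0], [264.29998779296875, 309.6000061035156], [182.6999969482422, 301.6000061035156]] [649.6 -92.8] (np.float64(88.8), np.float64(-5.82)) (np.float64(88.7), np.float64(-6.55)) (np.float64(89.2), np.float64(-95.85)) (np.float64(88.1), np.float64(-95.8))
bc (array([659. , 117.3]), array([66.4, 93.8])) (array([666.1, 122.6]), array([69.6, 98.3]))
[386. 244.] [467. 320.]
[0.58008051 0.00892549 0.24967478]
foot [[0.57992535 0.00948532]] rim [[0.57446397 0.00768301]]
strip corners [[ 0.52416013 -0.08130492]
 [ 0.54487755  0.12529029]]
```

```bash
python3 - <<'E'
from h import *
import pickle
q=quat(np.pi/2)
r.reach((.6496,-.0933,.15),q); r.move_straight((.6496,-.0933,.085),speed=.15)
print(r.move_straight((.6496,-.0933,.064),speed=.04,max_force=3), r.read_state()["eef_pos"])
command_gripper(.085); r.move_straight((.6496,-.0933,.17),speed=.25)
r.reach((.58,.06,.27),q); r.hold(.15); C,im,d=wrist("w3"); pickle.dump((C,im,d),open("w3.pkl","wb"))
r.reach((.38,.29,.3),q); r.hold(.15); C,im,d=wrist("w4"); pickle.dump((C,im,d),open("w4.pkl","wb"))
print(r.read_state()["time_s"])
E
python3 - <<'E'
import cv2,numpy as np
a=[cv2.imread(f"pics/w{i}.png") for i in (3,4)]
cv2.imwrite("pics/w34.png",cv2.resize(np.hstack(a)[:, :],None,fx=.625,fy=.625))
E
```

```text
True [ 0.65018784 -0.09288558  0.06932141]
13.0917
```

View pics/w34.png

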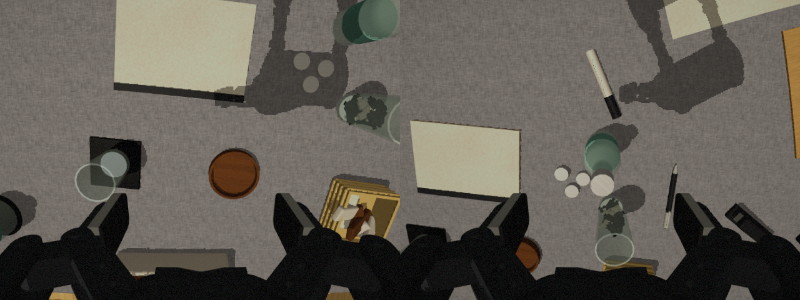

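w3: the tumbler's foot is on the flat coaster (half-scale 114,164), and the bottle coaster is clear at (234,173). w4: bottle cap at half-scale (602,184), pen running from (676,165) to (667,227), used glass at (612,225).

Run:
```python
from h import *
import pickle
C,im,d=pickle.load(open("w3.pkl","rb")); hsv=cv2.cvtColor(im,cv2.COLOR_RGB2HSV); H,S,V=[hsv[...,i].astype(int) for i in range(3)]
c=blob((S>110)&(H<20),(374,277,50)); print("bc",circ(C,c,.018),circ(C,c,.009),len(c))
C,im,d=pickle.load(open("w4.pkl","rb")); hsv=cv2.cvtColor(im,cv2.COLOR_RGB2HSV); H,S,V=[hsv[...,i].astype(int) for i in range(3)]
c=blob((V>130)&(S<45),(323,295,26)); print("cap",circ(C,c,.185),c.mean(0),len(c))
c=blob((V<60),(434,312,55)); print("pen dark",rect(C,c,.0055),c.min(0),c.max(0))
a=cv2.resize(im[180:400,220:460],None,fx=2.5,fy=2.5); C3,im3,_=pickle.load(open("w3.pkl","rb"))
cv2.imwrite("pics/c1.png",np.hstack([a,np.zeros((550,10,3),np.uint8)])[:,:,::-1])
```

```text
bc (array([666.5, 113.8]), array([85.3, 89.7])) (array([670.1, 115.1]), array([87.2, 91.8])) 230
cap (array([426.8, 290.1]), array([26.5, 26.9])) [324.3047619  297.51428571] 105
pen dark (array([565., 467.]), array([82.1, 65.4]), 0.4) [438. 310.] [486. 367.]
```

View pics/c1.png

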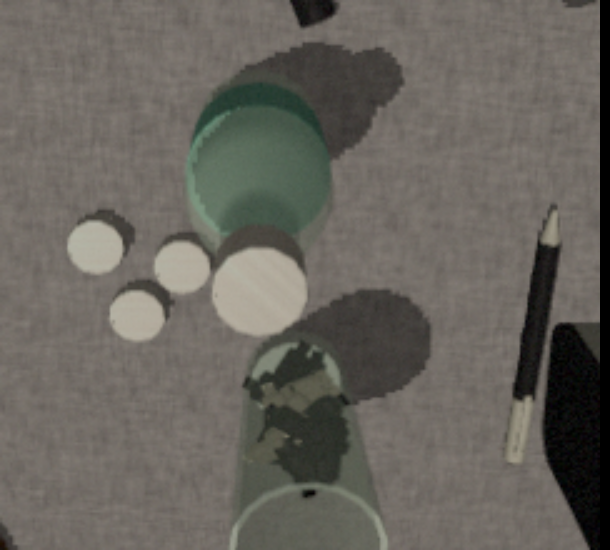

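Run:
```python
from h import *
import pickle
q=quat(np.pi/2); b=(.4268,.2901)
r.reach((*b,.25),q); r.move_straight((*b,.179),speed=.12)
command_gripper(.02,60); s=r.read_state(); print(s["grip_width"],s["grip_force"],s["eef_pos"],s["time_s"])
r.move_straight((*b,.32),speed=.2); s=r.read_state(); print(s["grip_width"],s["contact_force"])
r.move_straight((.6685,.1142,.32),speed=.2)
r.hold(.1); C,im,d=wrist("w5"); pickle.dump((C,im,d),open("w5.pkl","wb")); print(r.read_state()["time_s"],r.read_state()["eef_pos"])
```

```text
0.019929355766261495 3.8511493883561343 [0.42746516 0.29023112 0.18030329] 14.8417
0.020251162875667576 [-0.58092804  0.28716427 -0.09734168]
17.4917 [0.66811237 0.11479838 0.32046688]
```

View pics/w5.png

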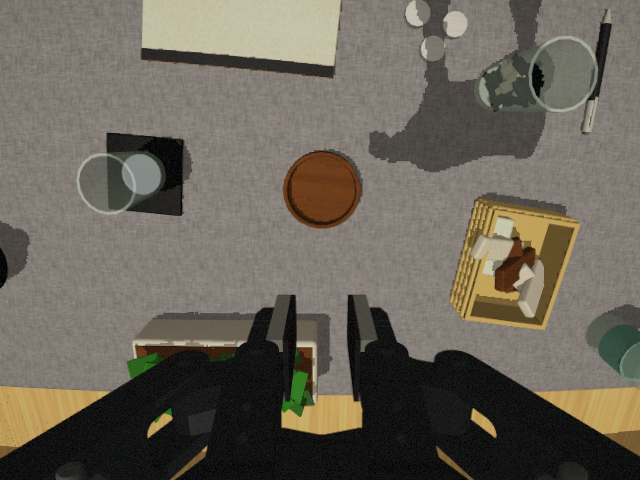

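w5: gripper is empty (the cap slipped or the fingers missed it), while the tumbler sits on the flat coaster and the bottle coaster is at (322,189). Checking where the bottle is now.

Run:
```python
from h import *
ims=[]
C={}
for n,(x,y) in (("scene",(440,300)),("side",(280,215))):
    im,d=optics.get_image(n); np.savez(f"{n}1.npz",im=im,d=d)
    ims.append(cv2.resize(im[y-70:y+70,x-70:x+70],(400,400),interpolation=cv2.INTER_CUBIC))
cv2.imwrite("pics/b1.png",np.hstack(ims)[:,:,::-1])
for n in ("scene","side"): print(proj(cam(n),[(.427,.290,.185),(.427,.29,.0),(.427,.29,.155)]))
```

```text
[[446.72820319 259.24679318]
 [431.62434073 327.53677694]
 [444.02485321 271.43664553]]
[[265.22746974 182.24269171]
 [268.74198324 238.36028848]
 [265.82653033 191.77739696]]
```

View pics/b1.png

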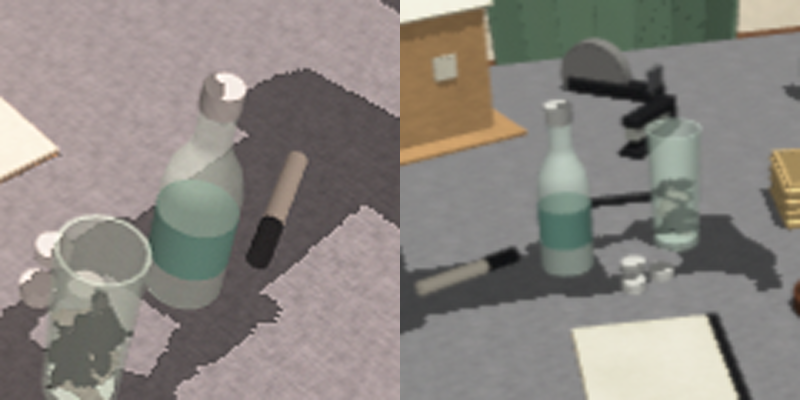

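The bottle still stands upright where it was (cap at about scene 448,262 and side 265,184). I'll go back and look before closing.

Run:
```python
from h import *
q=quat(np.pi/2); b=(.4268,.2901)
command_gripper(.085); r.move_straight((*b,.26),q,speed=.35); r.move_straight((*b,.179),speed=.12)
ims=[]
for n,(x,y) in (("scene",(440,270)),("side",(280,195))):
    im,d=optics.get_image(n)
    ims.append(cv2.resize(im[y-70:y+70,x-70:x+70],(400,400),interpolation=cv2.INTER_CUBIC))
cv2.imwrite("pics/b2.png",np.hstack(ims)[:,:,::-1]); s=r.read_state(); print(s["time_s"],s["eef_pos"],s["grip_width"],r.tip_extent)
```

```text
20.1917 [0.42748571 0.29025721 0.17993582] 0.0849320478806498 0.025
```

View pics/b2.png

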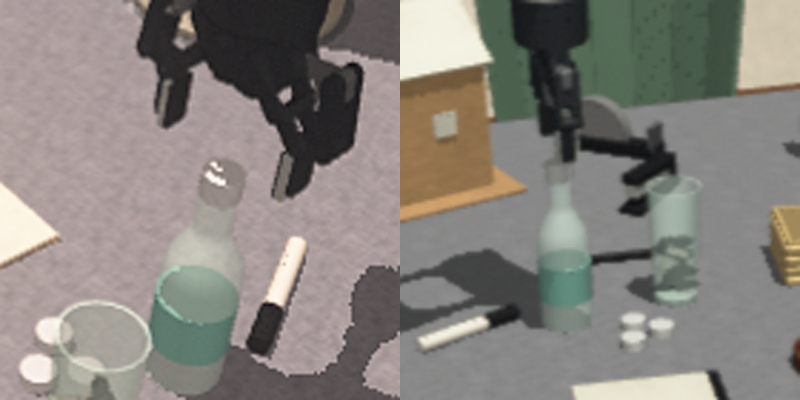

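b2: the open fingertips (172,125 and 285,198) sit only at about the cap's top (222,170), so they're higher than I assumed. I'll go lower, and check the z reference against wrist depth of the cloth.

Run:
```python
from h import *
import pickle
for k,px in ((0,[(330,260),(150,150)]),(3,[(300,380),(250,220)]),(1,[(480,200)])):
    C,im,d=pickle.load(open(f"w{k}.pkl","rb"))
    for p in px:
        Z=d[p[1],p[0]]; X=C[3]+rays(C,[p])[0]*Z; print(k,p,X.round(4))
C,im,d=pickle.load(open("w4.pkl","rb")); print("cap",(C[3]+rays(C,[(324,297)])[0]*d[297,324]).round(4))
C=cam("scene"); im,d=optics.get_image("scene")
for p in [(370+172*.35,200+115*.35),(370+288*.35,200+185*.35),(370+222*.35,200+172*.35)]:
    x,y=map(int,p); print("scene",p,(C[3]+rays(C,[(x,y)])[0]*d[y,x]).round(4))
b=(.4268,.2901)
print(r.move_straight((*b,.158),speed=.05,max_force=4),r.read_state()["eef_pos"][2])
command_gripper(.02,50); s=r.read_state(); print(s["grip_width"],s["grip_force"],s["time_s"],s["contact_force"])
```

```text
0 (330, 260) [ 0.5877  0.0302 -0.0007]
0 (150, 150) [ 0.4543 -0.179  -0.0013]
3 (300, 380) [ 0.8036  0.0312 -0.0017]
3 (250, 220) [ 0.6044 -0.0184  0.0008]
1 (480, 200) [ 0.5006 -0.1793 -0.0007]
cap [0.4265 0.2899 0.1846]
scene (430.2, 240.25) [0.4336 0.2513 0.2095]
scene (470.8, 264.75) [0.4355 0.3416 0.2132]
scene (447.7, 260.2) [0.427  0.2909 0.1838]
False 0.15777315233384134
0.025936610533381258 49.148152470588684 21.375 [0.0104748  0.47221568 3.35958941]
```

Run:
```python
from h import *
import pickle
b=(.4268,.2901)
r.move_straight((*b,.19),speed=.1); s=r.read_state(); print(s["grip_width"],s["contact_force"])
r.move_straight((*b,.305),speed=.2)
r.move_straight((.6685,.1142,.305),speed=.2)
r.move_straight((.6685,.1142,.19),speed=.2); r.hold(.1)
C,im,d=wrist("w6"); pickle.dump((C,im,d),open("w6.pkl","wb")); print(r.read_state()["time_s"],r.read_state()["eef_pos"],r.read_state()["grip_width"])
```

```text
0.026218422911572264 [-0.94993827 -0.82668745 -4.6399593 ]
25.0833 [0.66940964 0.11434212 0.19221722] 0.026486883950337093
```

View pics/w6.png

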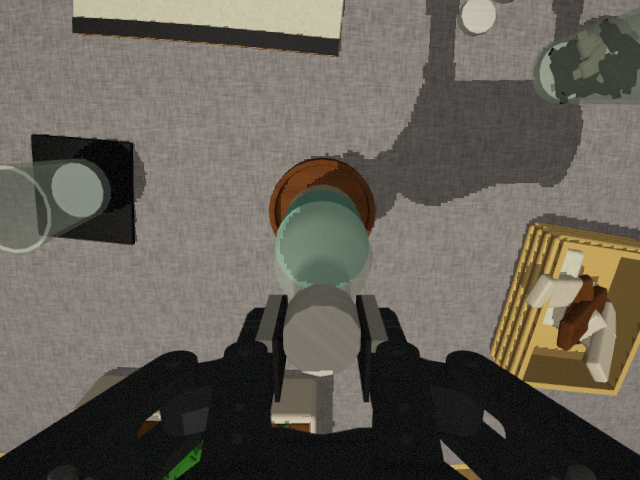

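Run:
```python
from h import *
import pickle
b=(.6685,.1142)
print(r.move_straight((*b,.160),speed=.04,max_force=4),r.read_state()["eef_pos"])
command_gripper(.07); r.move_straight((*b,.26),speed=.25); r.hold(.1)
C,im,d=wrist("w7"); pickle.dump((C,im,d),open("w7.pkl","wb")); print(r.read_state()["time_s"])
for n in ("w3","w6"):
    C,im,d=pickle.load(open(n+".pkl","rb"))
    x=(182,262) if n=="w3" else (80,190)
    print(n,plane(C,[x],.006))
    np.save("t.npy",im)
C,im,_=pickle.load(open("w7.pkl","rb"))
C3,im3,_=pickle.load(open("w3.pkl","rb"))
a=cv2.resize(im3[200:330,100:260],(400,325)); 
b=cv2.resize(im[:,:],(400,300))
cv2.imwrite("pics/c7.png",np.hstack([a[:300],b])[:,:,::-1])
```

```text
True [0.66815259 0.11426263 0.16342701]
26.9
w3 [[ 0.64972144 -0.09421459]]
w6 [[ 0.64980653 -0.0937654 ]]
```

View pics/c7.png

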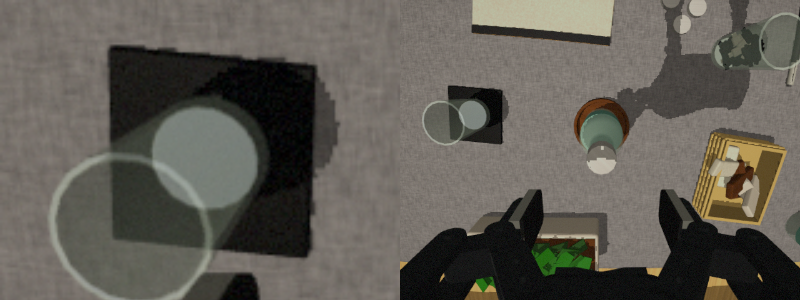

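The bottle is seated in its coaster (foot height checks out) and the tumbler is within 2 mm of its coaster's centre. Next I refine the dish and card using depth-segmented points from w1.

```bash
cat >> h.py <<'E'
def cloud(C,d):
    v,u=np.nonzero(d>0); px=np.c_[u,v]; P=C[3]+rays(C,px)*d[v,u][:,None]; return P
def near(P,c,rad,z0,z1):
    return P[(np.hypot(P[:,0]-c[0],P[:,1]-c[1])<rad)&(P[:,2]>z0)&(P[:,2]<z1)]
def mrect(P):
    c,s,a=cv2.minAreaRect((P[:,:2]*1000).astype(np.float32)); return np.round(c,1),np.round(s,1),round(a,1)
E
python3 - <<'E'
from h import *
import pickle
C,im,d=pickle.load(open("w1.pkl","rb")); P=cloud(C,d)
Q=near(P,(.436,-.317),.05,.028,.045); e=cv2.minEnclosingCircle((Q[:,:2]*1000).astype(np.float32)); print("dish",len(Q),e,mrect(Q))
Q=near(P,(.525,-.443),.06,.016,.027); print("card base",len(Q),mrect(Q))
Q=near(P,(.525,-.443),.06,.05,.064); print("card top",len(Q),mrect(Q))
C,im,d=pickle.load(open("w3.pkl","rb")); P=cloud(C,d); Q=near(P,(.668,.114),.055,.013,.023); print("bc rim",len(Q),mrect(Q),cv2.minEnclosingCircle((Q[:,:2]*1000).astype(np.float32)))
E
```

```text
dish 1204 ((434.7425231933594, -315.11468505859375), 29.964731216430664) (array([ 434.4, -315.2]), array([58.5, 58.2]), 0.0)
card base 1945 (array([ 524.4, -443.1]), array([28.4, 80.2]), 33.0)
card top 271 (array([ 524.4, -443.3]), array([ 2.9, 74.2]), 33.0)
bc rim 1162 (array([667.7, 113.5]), array([86.2, 86.5]), 67.2) ((667.8612060546875, 113.49596405029297), 43.81395721435547)
```

Run:
```python
from h import *
q=quat(0); p=(.4347,-.3152)
command_gripper(.082)
r.reach((*p,.12),q)
r.move_straight((*p,.05),speed=.2)
print(r.move_straight((*p,.022),speed=.05,max_force=3),r.read_state()["eef_pos"])
command_gripper(.045,30); s=r.read_state(); print(s["grip_width"],s["grip_force"],s["eef_pos"],s["time_s"])
```

```text
False [ 0.43471976 -0.31525318  0.02192802]
0.057251796086555444 30.31836797017604 [ 0.43473637 -0.31536781  0.02303268] 30.625
```

Run:
```python
from h import *
import pickle
p=(.4347,-.3152); t=(.6587,.0104)
r.move_straight((*p,.18),speed=.25); print(r.read_state()["grip_width"])
r.move_straight((*t,.18),speed=.3); r.move_straight((*t,.05),speed=.2)
print(r.move_straight((*t,.018),speed=.03,max_force=2.5),r.read_state()["eef_pos"])
command_gripper(.078); r.move_straight((*t,.16),speed=.25)
q=quat(np.pi/2); r.reach((.6,.01,.27),q); r.hold(.15); C,im,d=wrist("w8"); pickle.dump((C,im,d),open("w8.pkl","wb"))
P=cloud(C,d); Q=near(P,t,.05,.028,.045); print("dish",len(Q),cv2.minEnclosingCircle((Q[:,:2]*1000).astype(np.float32)),mrect(Q))
print(r.read_state()["time_s"])
```

```text
0.056763181031452635
True [0.65840969 0.01046316 0.02324038]
dish 933 ((659.3154907226562, 10.567442893981934), 29.987354278564453) (array([659. ,  10.8]), array([58.7, 58.6]), 18.4)
37.15
```

Run:
```python
from h import *
import pickle
p=(.5244,-.4432); t=(.5823,.0162); q=quat(np.radians(33)); q2=quat(np.radians(-6.05))
command_gripper(.048)
r.reach((*p,.14),q); r.move_straight((*p,.06),speed=.15)
print(r.move_straight((*p,.026),speed=.04,max_force=3),r.read_state()["eef_pos"])
command_gripper(.015,30); s=r.read_state(); print(s["grip_width"],s["grip_force"],s["eef_pos"])
z=s["eef_pos"][2]
r.move_straight((*p,.17),speed=.25); print(r.read_state()["grip_width"])
r.move_straight((*t,.17),q2,speed=.3); r.move_straight((*t,.05),speed=.15)
print(r.move_straight((*t,z-.004),speed=.03,max_force=2.5),r.read_state()["eef_pos"])
command_gripper(.048); r.move_straight((*t,.16),speed=.2)
r.reach((.54,.01,.27),quat(np.pi/2)); r.hold(.15); C,im,d=wrist("w9"); pickle.dump((C,im,d),open("w9.pkl","wb"))
P=cloud(C,d); Q=near(P,t,.06,.016,.027); print("card",len(Q),mrect(Q)); Q=near(P,t,.06,.05,.064); print("top",len(Q),mrect(Q))
Q=near(P,(.659,.0106),.05,.028,.045); print("dish",len(Q),mrect(Q))
print(r.read_state()["time_s"])
```

```text
False [ 0.52457425 -0.44339967  0.02634236]
0.014664235848220906 0.0 [ 0.52442465 -0.44320027  0.02609422]
0.015231517897488061
False [0.58248114 0.01616855 0.02227247]
card 164 (array([635.9,  12.8]), array([40.5, 12.3]), 86.6)
top 0 (array([0., 0.]), array([0., 0.]), 0.0)
dish 856 (array([658.6,  10.8]), array([58.4, 58.3]), 34.2)
48.8
```

View pics/w9.png

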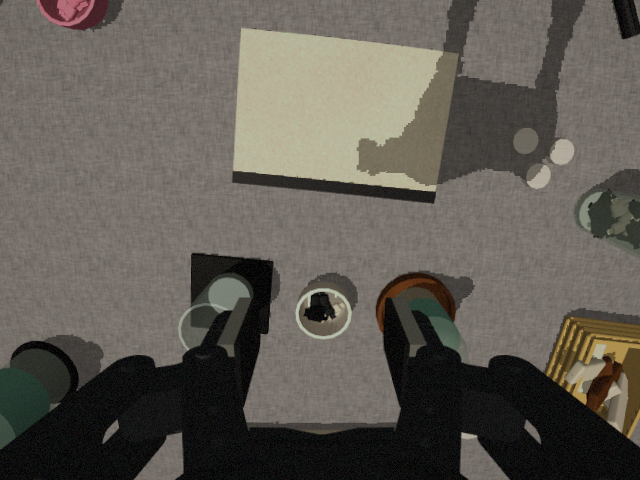

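w9: the dish sits between the coasters at (323,314), but no card is there. The fingers closed above the 22 mm base, so the real fingertips are higher than the stated figure (same as with the bottle). I'll re-measure the card and probe the cloth for the tip height.

Run:
```python
from h import *
import pickle
r.reach((.5,-.40,.25),quat(np.pi/2)); r.hold(.15); C,im,d=wrist("w10"); pickle.dump((C,im,d),open("w10.pkl","wb"))
P=cloud(C,d); Q=near(P,(.5244,-.4432),.06,.016,.027); m=mrect(Q); print("card",len(Q),m)
Q=near(P,(.5244,-.4432),.06,.05,.064); print("top",len(Q),mrect(Q))
p=tuple(np.array(m[0])/1000); a=m[2] if m[1][0]<m[1][1] else m[2]-90
print(p,a)
if abs(a-33)<8:
    r.reach((*p,.12),quat(np.radians(a))); r.move_straight((*p,.04),speed=.15)
    print(r.move_straight((*p,-.02),speed=.03,max_force=3),r.read_state()["eef_pos"],r.read_state()["contact_force"])
print(r.read_state()["time_s"],r.read_state()["grip_width"])
```

```text
card 1757 (array([ 524.5, -443.4]), array([28.6, 80.6]), 32.6)
top 338 (array([ 524.3, -443.4]), array([ 3., 74.]), 32.7)
(np.float64(0.5245), np.float64(-0.44339999999999996)) 32.6
True [ 0.52441585 -0.44330944 -0.00749779] [-0.59195866 -0.06619169  4.95146978]
53.5667 0.047795407198981094
```

Run:
```python
from h import *
import pickle
p=(.5245,-.4434); t=(.5823,.0162); q2=quat(np.radians(-6.05))
r.move_straight((*p,-.001),speed=.05)
command_gripper(.015,30); s=r.read_state(); print(s["grip_width"],s["grip_force"],s["eef_pos"],s["contact_force"])
z=s["eef_pos"][2]
if s["grip_width"]>.02:
    r.move_straight((*p,.14),speed=.25); print(r.read_state()["grip_width"])
    r.move_straight((*t,.14),q2,speed=.3); r.move_straight((*t,.03),speed=.15)
    print(r.move_straight((*t,z-.004),speed=.03,max_force=2),r.read_state()["eef_pos"])
    command_gripper(.042); r.move_straight((*t,.14),speed=.2)
    r.reach((.50,.01,.27),quat(np.pi/2)); r.hold(.15); C,im,d=wrist("w11"); pickle.dump((C,im,d),open("w11.pkl","wb"))
    P=cloud(C,d); Q=near(P,t,.047,.016,.027); print("card",len(Q),mrect(Q)); Q=near(P,t,.06,.05,.064); print("top",len(Q),mrect(Q))
    Q=near(P,(.659,.0106),.04,.028,.045); print("dish",len(Q),mrect(Q))
    Q=near(P,(.4615,.0289),.135,.0045,.008); print("pad",len(Q),mrect(Q))
print(r.read_state()["time_s"])
```

```text
0.027152736399960683 31.080257892608643 [ 0.52446239 -0.44336996 -0.00112626] [0.3761812  0.45391048 1.20230799]
0.027207695513909416
True [ 0.5820978   0.01618607 -0.00116307]
card 1175 (array([598.8,  14.9]), array([80. , 60.8]), 84.1)
top 397 (array([583. ,  16.6]), array([74.1,  3.4]), 84.0)
dish 859 (array([658.1,  11.2]), array([60.1, 58.9]), 24.2)
pad 23950 (array([478.8,  26.9]), array([210.6, 182.9]), 84.1)
61.275
```

Run:
```python
from h import *
import pickle
C,im,d=pickle.load(open("w4.pkl","rb")); p=plane(C,[(441.6,262.8),(425.2,365.2)],.0055); print("w4",p.round(4).tolist(),p.mean(0))
r.reach((.47,.42,.25),quat(np.pi/2)); r.hold(.15); C,im,d=wrist("w12"); pickle.dump((C,im,d),open("w12.pkl","wb"))
P=cloud(C,d); Q=near(P,p.mean(0),.085,.006,.014); m=mrect(Q); print("depth",len(Q),m)
V=im.max(2).astype(int); c=proj(C,[(*p.mean(0),.0055)])[0].astype(int); print(c)
print("dark",rect(C,blob(V<45,(c[0],c[1],60)),.0055)); print(r.read_state()["time_s"])
```

```text
w4 [[0.4634, 0.4286], [0.6015, 0.4202]] [0.53244755 0.42440368]
depth 1206 (array([533.1, 424.2]), array([ 11. , 136.1]), 86.2)
[327 259]
dark (array([523.8, 425.8]), array([10.6, 81.1]), 86.4)
63.0
```

Run:
```python
from h import *
import pickle
p=(.5331,.4242); t=(.4483,-.0964); q=quat(np.radians(86.2)); q2=quat(np.radians(83.95))
command_gripper(.03); r.reach((*p,.12),q); r.move_straight((*p,.02),speed=.15)
print(r.move_straight((*p,-.025),speed=.03,max_force=3),r.read_state()["eef_pos"])
z=r.read_state()["eef_pos"][2]+.0045; r.move_straight((*p,z),speed=.05)
command_gripper(.004,25); s=r.read_state(); print(s["grip_width"],s["grip_force"],s["eef_pos"],s["contact_force"])
if s["grip_width"]>.007:
    r.move_straight((*p,.2),speed=.25); print(r.read_state()["grip_width"])
    r.move_straight((*t,.2),q2,speed=.35); r.move_straight((*t,.03),speed=.2)
    print(r.move_straight((*t,s["eef_pos"][2]-.003),speed=.03,max_force=2),r.read_state()["eef_pos"])
    command_gripper(.018); r.move_straight((*t,.12),speed=.2)
    r.reach((.45,.0,.30),quat(np.pi/2)); r.hold(.2); C,im,d=wrist("w13"); pickle.dump((C,im,d),open("w13.pkl","wb"))
    P=cloud(C,d); Q=near(P,t,.08,.006,.014); Q=Q[Q[:,2]>.0075]; print("pen",len(Q),mrect(Q))
    Q=near(P,(.583,.0166),.06,.05,.064); print("card",len(Q),mrect(Q))
    im,d=optics.get_image("scene"); cv2.imwrite("pics/end.png",im[:,:,::-1])
print(r.read_state()["time_s"])
```

```text
True [ 0.53297613  0.42416716 -0.00526194]
0.009398170296613472 27.63846516609192 [ 0.53305149  0.42413241 -0.00096943] [-0.37841575  0.45352716 -0.17338066]
0.009886632839017643
True [ 0.44811179 -0.09634178 -0.00104514]
pen 925 (array([453.6, -64. ]), array([ 78.1, 132.9]), 84.2)
card 206 (array([580.6,   1.3]), array([43.3,  4. ]), 84.5)
72.8667
```

```bash
python3 -c "
import cv2,numpy as np
a=cv2.imread('pics/w13.png');b=cv2.imread('pics/end.png')
cv2.imwrite('pics/fin.png',np.hstack([cv2.resize(a,(400,300)),cv2.resize(b[100:400,180:580],(400,300))]))"
```

```text
(no output)
```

View pics/fin.png

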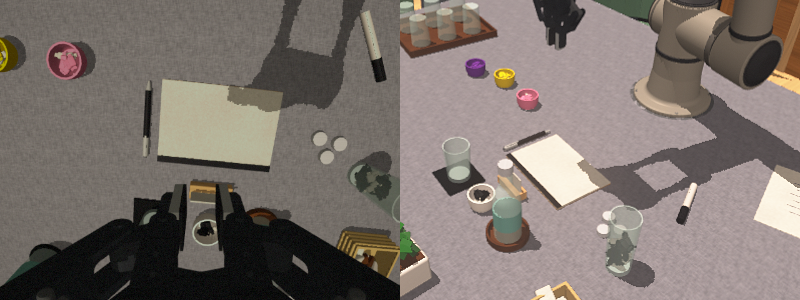

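The final views show everything in place and upright: pen at (148,118) beside the pad's right edge, card and dish behind the pad, tumbler and bottle on their coasters. One last numeric check of the pen, then hand in.

Run:
```python
from h import *
import pickle
C,im,d=pickle.load(open("w13.pkl","rb")); P=cloud(C,d); Q=near(P,(.4483,-.0964),.08,.005,.014)
L=(Q[:,:2]-[.4615,.0289])@np.array([[.9945,.1045],[-.1045,.9945]]); k=L[:,1]<-112
print(mrect(Q[k]),L[k].min(0),L[k].max(0))
if abs((L[k].min(0)+L[k].max(0))/2-[0,-126]).max()<.0 or np.abs((L[k].min(0)+L[k].max(0))/2*1-[0,-.126]).max()<.006 : print("ok")
```

```text
Traceback (most recent call last):
ValueError: zero-size array to reduction operation minimum which has no identity
```

Units slip: the filter was in mm on data in m.

Run:
```python
from h import *
import pickle
C,im,d=pickle.load(open("w13.pkl","rb")); P=cloud(C,d); Q=near(P,(.4483,-.0964),.08,.005,.014)
L=(Q[:,:2]-[.4615,.0289])@np.array([[.9945,.1045],[-.1045,.9945]]); k=L[:,1]<-.112
m=mrect(Q[k]); print(m); c=(L[k].min(0)+L[k].max(0))/2; print(c)
if np.abs(c-[0,-.126]).max()<.006: print(r.finish_job(), r.read_state()["time_s"])
```

```text
(array([448.5, -97.6]), array([ 11.2, 137.2]), 84.2)
[ 0.00029622 -0.12718315]
the job is handed in; nothing more can be done
the job is handed in; nothing more can be done
```

The place is laid as asked and the job is handed in at about 73 s: tumbler, bottle, dish, card and pen are set in that order, upright and released, with the used glass left alone; the bottle and the card each needed a second grasp because the fingers first closed too high, and nothing was tipped.

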